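# Load equipment covers into a spring-clip rack

## Task

Finish loading the blue dunnage rack: take the cover that waits in the black stand, put it upright in the free slot that carries the green tag, and push it down past the spring clips until it is fully home. Another cover was dropped into the rack but still stands high on its clips: push that one fully home in its own slot too. Leave the third cover home, and do not disturb the tape roll and the drive on the desk.

Things in the scene. Friction and masses are not known exactly. Their poses are not given: they have to be found in the camera images.
- waiting_cover_mid (a point): Light-grey louvred cover, 126 long x 12 thick x 100 mm tall, standing upright, 0.13 kg. Point: its centre, 50 mm below its flat top edge; x along its length, y through its thickness, z up. Its bottom edge is tapered, with a groove above it on both faces that the clips snap into. Waits in the black stand; its upper 70 mm stick out of it: grip it there, across its thickness, from above.
- raised_cover_mid (a point): Light-grey louvred cover, 126 long x 12 thick x 100 mm tall, standing upright, 0.13 kg. Point: its centre, 50 mm below its flat top edge; x along its length, y through its thickness, z up. Its bottom edge is tapered, with a groove above it on both faces that the clips snap into. Stands in a rack slot but rests on its spring clips, 16 mm higher than home (top edge 138 mm above the desk).
- home_cover_mid (a point): Light-grey louvred cover, 126 long x 12 thick x 100 mm tall, standing upright, 0.13 kg. Point: its centre, 50 mm below its flat top edge; x along its length, y through its thickness, z up. Its bottom edge is tapered, with a groove above it on both faces that the clips snap into. Already home in its rack slot (top edge 122 mm above the desk) and must stay so.
- stand: Fixed black stand, 124 x 70 x 40 mm, origin at the centre of its underside; x along its groove, which is 16 mm wide and open at the ends, its floor 10 mm above the desk. The waiting cover stands loosely in it.
- free_slot (a point): Centre of the floor of the free slot, 22 mm above the desk; x along the slot (the cover's length), y across. The centre of a cover that is home is 50 mm above this point, its top edge 122 mm above the desk. A cover that rests on the clips has its bottom edge 38 mm above the desk.
- tag: Fixed green tag, 34 mm wide, on the rack's end nearer the robot, in line with the free slot. Its origin is not at the tag itself but under the middle of that slot, at desk height; the tag lies 81 mm from it along -x.
- rack: Fixed blue rack, 156 x 186 mm; origin at the centre of its underside, x along its three slots, which lie at y = -60, 0, +60 mm (which one is free varies). A slot is two end channels, 15 mm wide, 129 mm between end stops, open between them, with flared mouths 111 mm above the desk that forgive 3 mm.
- clips (a point): Point at the middle of the rack, at the height of the clip noses, 40 mm above the desk. At both ends of each slot a pair of steel spring clips with white noses, one on each side of the cover, stops it 16 mm above home. A push of about 10 N (up to 22 N if off-centre) down on the middle of the top edge overcomes them; the cover then snaps down to the slot floor.
- tape_roll: Amber tape roll, 62 mm across, 20 mm high, lying on the desk, origin at the centre of its underside. Bystander.
- drive_25: Flat 2.5 inch drive, 70 x 100 x 9 mm, lying on the desk, origin at the centre of its underside. Bystander.
Mind the look-alikes: they are no part of the job. What is shaped like the part that bears raised_cover_mid but orange is not meant.

How it is judged (in metres and radians):
At the end, for the whole second after the job is handed in: All three covers stand upright (within 0.12 rad) and fully home at rest in the rack, their centres 67 to 76 mm above the desk (72 mm when on the slot floor): the waiting one in the tagged slot (centre within 10 mm of it), the raised one and the home one each in the slot where it began (height (world z) of waiting_cover_mid between 0.067 and 0.076 m and angle between each of waiting_cover_mid, raised_cover_mid, home_cover_mid's own z axis and vertical below 0.12 rad and angle between the x axis of each of waiting_cover_mid, raised_cover_mid, home_cover_mid and the x axis of rack, either way round below 0.12 rad and horizontal distance between waiting_cover_mid and free_slot below 0.01 m and height (world z) of raised_cover_mid between 0.067 and 0.076 m and x of raised_cover_mid in the frame of rack between -0.008 and 0.008 m and distance of raised_cover_mid from where it was at the start of the episode below 0.04 m and height (world z) of home_cover_mid between 0.067 and 0.076 m and x of home_cover_mid in the frame of rack between -0.008 and 0.008 m and distance of home_cover_mid from where it was at the start of the episode below 0.015 m and linear speed of each of waiting_cover, raised_cover, home_cover below 0.02 m/s); the robot touches nothing.
It fails at once if the tape roll or the drive is pushed more than 30 mm (distance of any of tape_roll, drive_25 from where it was at the start of the episode above 0.03 m).
It fails at once if the home cover is pulled out of its clips (distance of home_cover_mid from where it was at the start of the episode above 0.02 m).
It also fails if it takes over 64 s, if anything falls off the work surface, if the arm or the gripper's body presses on something with over 40 N, if the wrist force passes 120 N, or if a joint passes its speed limit or range.

## Robot

A 6-joint arm with a two-finger parallel gripper is mounted at the origin on a cart in front of the work surface, level with it; the furniture and walls round the work are solid. World frame = base frame: x ahead of the robot, y to its left, z up, the work surface at z = 0. Lengths are in mm, angles in rad, forces in N, time in s.
With the tool pointing down it reaches from about 350 to 875 mm from the base axis. Payload 4.2 kg.
Tool frame: the origin (TCP) lies midway between the tips of the shut fingers; the grasp point (between the pads) lies 19 mm behind it; z points along the fingers, y is the line along which they close (so a half turn about z gives the same grasp; the last joint's range is limited). The gripper opens to 87 mm and grips with 3 to 60 N. Pads are 19 mm wide; open, the fingers measure 117 mm over their backs; the gripper's body (75 mm by 190 mm) begins 51 mm behind the grasp point.
Start: joints at [1.407, 0.385, 0.008, 0, -1.194, -0.259], TCP at [256.414, 569.957, 222.55] pointing down, gripper open.
Joint ranges: [-3.14, 3.14], [-1.21, 2.06], [-1.07, 1.41], [-3.16, 2.05], [-2.99, -0.16], [-3.1, 3.1]. Speed limits (rad/s): [2.79, 2.79, 3.14, 3.14, 3.14, 3.14].

## Interface

Orientations are given as a rotation vector (axis times angle).
In Python, from rig import state, camera, close_job gives the robot as it stands.
- The arm moves only by the tool play_rows, never from a script. Its argument "plan" is a list that holds one entry, the list of rows, each a list of 4 numbers: the shift along the world's x, y, z in m, then the turn about the world's z in rad. A call has 1 to 12 rows; each row shifts and turns the commanded pose from where the row before left it; what a row does not reach is not made up. A row lasts 1/8 s, in which the tool goes at most 62.5 mm and 10.7 degrees, less where a joint would pass 70% of its speed; a pose out of reach is approached as far as the arm can. A call is refused whole if a number of a shift passes 0.0625 or a number of a turn 0.188, either way. A call with a gripper value outside its range is refused whole. "fingers" is the opening, from 0 (shut) to 1 (fully open), set as the call begins (left out, the last holds). The fingers move at their own pace and stop on an object; "force" is the grip in N (left out, the last holds). Time passes only in rows, so rows that do not move let the fingers close. It gives the time, the measured TCP pose, the force, the opening and the grip force at its end, in the units of the state.
- state(): the state, without advancing time (a new reading comes with each control period).
- camera(name): name is "scene" or "top"; returns a dict with "pixels" (400x640x3 uint8, red, green, blue), "mtx" (3x3 intrinsics, pixels), "dist_coeffs" ([k1, k2, p1, p2, k3] as OpenCV has them; the pictures are not rectified), "world_from_camera" (4x4, takes a point from camera to world coordinates). Camera axes: x right, y up, looking along -z (the intrinsics and any distortion apply to the point x, -y, -z); pixel columns grow to the right and rows downward; lengths in mm; the calibration is good to about 2 mm. A picture is of the moment at which its call begins. There is no depth.
- close_job(): hands the job in; it is judged then, once.
The state is a dict: "t": time; "qpos": joint angles; "joint_velocities": joint speeds; "effort": joint torques, N m; "tool_pos": TCP position; "tool_rot": TCP orientation; "contact_force": force on the tool from outside, world axes, zero at the start; "moment": the same for the moment, N m; "finger_gap": opening from 0.0 (shut) to 1.0 (fully open); "finger_force": force on a finger pad.
Only numpy, scipy, OpenCV 4.12 (cv2) and the standard library are available. Lean on these libraries where they do the work, as an engineer would, in place of code of your own. Each camera call takes 0.05 s, during which the arm holds its last target. There are 200 camera calls.

## Working session

There is one attempt and no reset: what is moved stays moved. The work goes in short steps, Python scripts to look and compute and a tool call to move; the robot and the scene stay as the last step left them, time stands still between calls to the robot, and variables do not carry over. Pictures are saved under pics/ and viewed, at most 10 in all, crops included, and the job is handed in when it is done.

Besides the shell and the picture viewer there is one more tool, called after "Request:" as a command line: name --argument value ..., lists and objects as JSON in quotes. play_rows: Moves the arm, as the interface text tells. Its arguments: {"type":"object","properties":{"plan":{"type":"array"},"fingers":{"type":"number"},"force":{"type":"number"}},"required":["plan"]}

```bash
mkdir -p pics
cat > h.py <<'E'
import numpy as np, cv2
from rig import state, camera, close_job
def ray(c,uv):
    p=cv2.undistortPoints(np.array(uv,float).reshape(-1,1,2),np.array(c["mtx"],float),np.array(c["dist_coeffs"],float)).reshape(-1,2)
    d=np.c_[p[:,0],-p[:,1],-np.ones(len(p))]; T=np.array(c["world_from_camera"])
    return T[:3,3], d@T[:3,:3].T
def onplane(c,uv,z):
    o,d=ray(c,uv); return o+d*((z-o[2])/d[:,2])[:,None]
def snap(name,f):
    c=camera(name); cv2.imwrite("pics/"+f,np.array(c["pixels"])[:,:,::-1]); return c
E
python3 - <<'E'
from h import *
for n in("top","scene"):
    c=snap(n,n+"0.png"); print(n,np.round(c["world_from_camera"],2).tolist(),c["dist_coeffs"],np.round(c["mtx"],1).tolist())
s=state(); print(s)
E
```

```text
top [[0.03, 0.99, -0.15, 308.42], [-1.0, 0.03, -0.03, 129.42], [-0.02, 0.16, 0.99, 1190.56], [0.0, 0.0, 0.0, 1.0]] [-0.04256802  0.          0.          0.          0.        ] [[412.9, 0.0, 313.4], [0.0, 412.9, 193.3], [0.0, 0.0, 1.0]]
scene [[0.48, 0.41, -0.77, -507.04], [-0.87, 0.23, -0.43, -410.95], [0.0, 0.88, 0.47, 701.77], [0.0, 0.0, 0.0, 1.0]] [0.04891272 0.         0.         0.         0.        ] [[488.4, 0.0, 319.3], [0.0, 488.4, 199.3], [0.0, 0.0, 1.0]]
{'t': 0.1, 'qpos': array([ 1.40659782e+00,  3.85467461e-01,  6.76083742e-03, -4.12549221e-04,
       -1.19399445e+00, -2.58584284e-01]), 'joint_velocities': array([-0.00050569, -0.00324044,  0.00172939,  0.00307072,  0.0024498 ,
       -0.00079693]), 'effort': array([-4.38096486e-04, -3.91687953e+01,  1.87933981e+01,  4.23182666e+00,
        1.34373197e-02, -7.03951082e-05]), 'tool_pos': array([256.21690803, 569.48079679, 221.57903452]), 'tool_rot': array([ 3.06973242e+00, -6.59001166e-01, -4.60242619e-04]), 'contact_force': array([-0.38412341, -0.38255134,  0.42307143]), 'moment': array([-0.01367643, -0.02942935,  0.00158006]), 'finger_force': 0.0, 'finger_gap': 1.002270841693411}
```

View pics/top0.png

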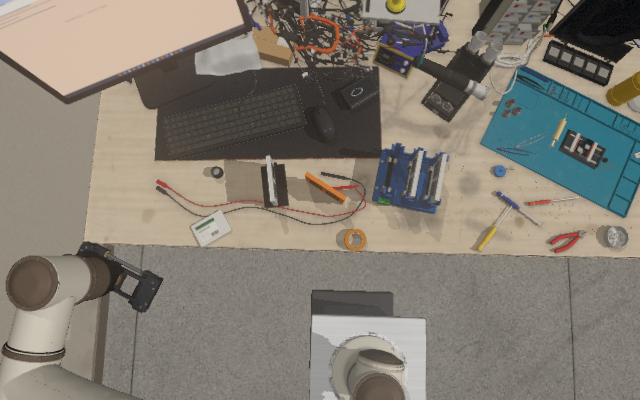

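View pics/scene0.png

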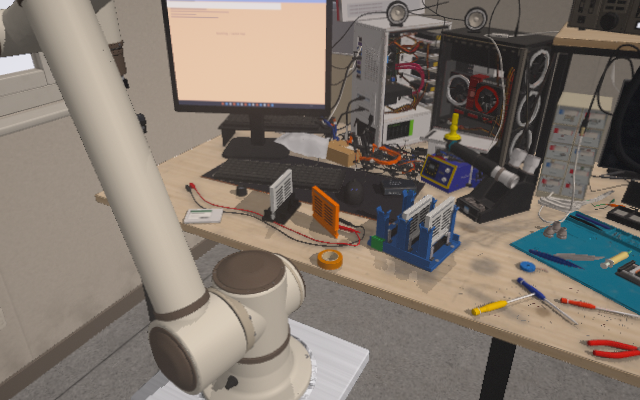

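Run:
```python
from h import *
a=cv2.imread("pics/top0.png")[138:218,250:455]; b=cv2.imread("pics/scene0.png")[160:275,255:465]
a=cv2.resize(a,(780,304),interpolation=cv2.INTER_CUBIC); cv2.imwrite("pics/ca.png",a)
cv2.imwrite("pics/cb.png",cv2.resize(b,None,fx=3.6,fy=3.6,interpolation=cv2.INTER_CUBIC))
for n in("top","scene"):
    c=camera(n); h=cv2.cvtColor(c["pixels"],cv2.COLOR_RGB2HSV)
    for k,lo,hi in(("blue",(100,120,40),(120,255,255)),("green",(45,120,40),(85,255,255))):
        m=cv2.inRange(h,lo,hi)
        cs=sorted(cv2.findContours(m,0,2)[0],key=cv2.contourArea)[-4:]
        for q in cs: print(n,k,cv2.contourArea(q),np.round(cv2.minAreaRect(q)[0],1),np.round(cv2.minAreaRect(q)[1:],1) if 0 else cv2.minAreaRect(q)[1:])
```

```text
top blue 0.0 [394.  35.] ((2.0, 0.0), 180.0)
top blue 4.5 [393. 147.] ((2.0, 4.0), 0.0)
top blue 51.5 [534.2  74.1] ((30.857736587524414, 3.577709197998047), 26.56505012512207)
top blue 70.5 [500.  170.5] ((9.0, 10.0), 90.0)
top green 0.0 [380.6 201.2] ((3.1622774600982666, 0.6324555277824402), 18.434947967529297)
top green 0.0 [566. 113.] ((0.0, 0.0), 0.0)
top green 1.5 [544.2  25.5] ((1.2649110555648804, 3.4785051345825195), 18.43494987487793)
scene blue 162.0 [460.7 177.9] ((13.21745777130127, 30.51437759399414), 22.380136489868164)
scene blue 195.5 [552.9 258.3] ((51.22889709472656, 6.324555397033691), 18.434947967529297)
scene blue 196.5 [379.8 221.1] ((14.296045303344727, 29.20602798461914), 15.255118370056152)
scene blue 1513.5 [422.1 241.6] ((60.23170852661133, 79.43830108642578), 82.99872589111328)
scene green 0.0 [612.5 200. ] ((1.0, 0.0), 180.0)
scene green 0.0 [409. 134.] ((0.0, 0.0), 0.0)
scene green 10.0 [410.5 126. ] ((3.0, 12.0), 0.0)
scene green 110.5 [376.9 242.5] ((13.28156566619873, 11.70042610168457), 18.434947967529297)
```

View pics/ca.png

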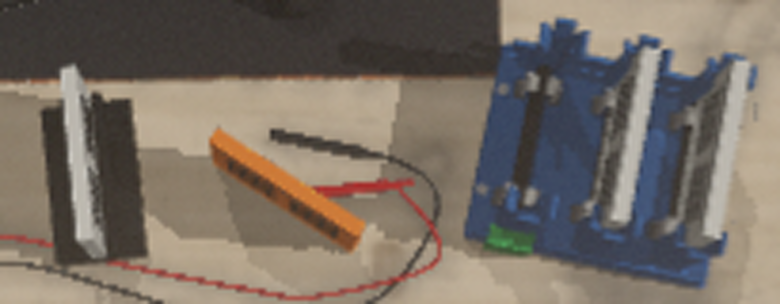

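View pics/cb.png

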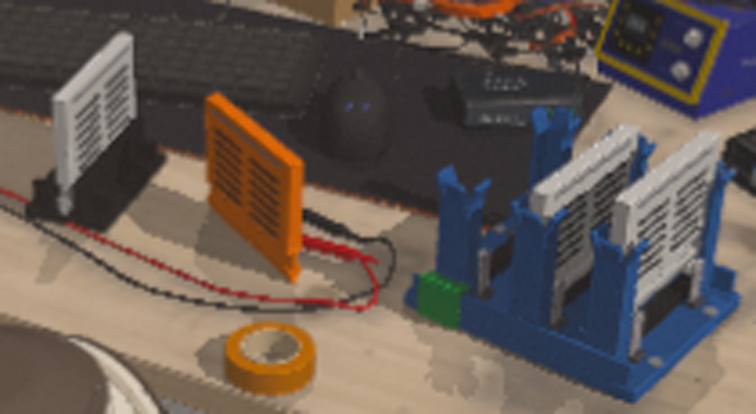

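Run:
```python
from h import *
c=camera("top"); im=c["pixels"]
h=cv2.cvtColor(im,cv2.COLOR_RGB2HSV)
for r0,(a,b) in((0,(262,282)),(0,(408,448))):
    for v in range(150,210,4): print(v,' '.join('%3d'%x if s<40 else '  .' for x,s in zip(h[v,a:b,2],h[v,a:b,1])))
K=8
for thr in (170,185):
  m=cv2.inRange(cv2.resize(h,None,fx=K,fy=K,interpolation=cv2.INTER_LINEAR),(0,0,thr),(180,40,255))
  for q in cv2.findContours(m,0,2)[0]:
    (x,y),_,_=r=cv2.minAreaRect(q); x/=K;y/=K
    if 250<x<460 and 140<y<215 and cv2.contourArea(q)>2000:
        B=cv2.boxPoints(r)/K-.4375; print(thr,np.round(B,1).tolist(),np.round(onplane(c,B,120)[:,:2]).tolist())
```

```text
150  61  62  60  60  59  62   .  62  64  63  58  61  60  61  59  62  59   .  61  64
154  62   .  63  62  60  65  71  78  60   .  62  62   .  64   .  64  62  63  61  65
158   .   .   .   . 192 184 186 185 162 116   .   .   .   .   .   .   .   .   .   .
162   .   .   .   . 181 186 186 188 183 149 156 171   .   .   .   .   .   .   .   .
166   .   .   .   .  91 184 186 187 185 122  78  87   .   .   .   .   .   .   .   .
170   .   .   .   .  81 192 186 187 185 162 105   .  75   .   .   .   .   .   .   .
174   .   .   .   .   . 113 185 186 187 191 116   .  87   .   .   .   .   .   .   .
178   .   .   .   .   .  87 193 186 187 186 151 134 102  81   .   .   .   .   .   .
182   .   .   .   .   .   . 153 187 188 188 187 103 149 106   .   .   .   .   .   .
186   .   .   .   .   .   .  92 186 188 188 186 145  89  89   .   .   .   .   .   .
190   .   .   .   .   .   .  89 192 189 188 188 167 126   .  82   .   .   .   .   .
194   .   .   .   .   .   .   . 115 188 189 189 187 124 105 116   .   .   .   .   .
198   .   .   .   .   .   .   .  91 196 188 190 189 167 155 115  85   .   .   .   .
202   . 
[... 3218 characters left out ...]
599.0, -119.0], [597.0, -129.0], [476.0, -105.0]]
185 [[264.79998779296875, 156.39999389648438], [269.1000061035156, 155.89999389648438], [274.29998779296875, 199.60000610351562], [270.0, 200.10000610351562]] [[572.0, 292.0], [574.0, 281.0], [457.0, 261.0], [455.0, 273.0]]
185 [[435.29998779296875, 198.6999969482422], [443.5, 153.6999969482422], [447.29998779296875, 154.39999389648438], [439.1000061035156, 199.39999389648438]] [[470.0, -159.0], [591.0, -183.0], [590.0, -193.0], [468.0, -169.0]]
185 [[410.79998779296875, 194.89999389648438], [419.5, 150.39999389648438], [422.3999938964844, 151.0], [413.70001220703125, 195.5]] [[478.0, -95.0], [599.0, -120.0], [597.0, -127.0], [477.0, -103.0]]
```

Run:
```python
from h import *
t=camera("top"); s=camera("scene")
for n,a,b in(("mid near",(410.4,195.1),(403.05,212.8)),("right near",(434.5,199.4),(426.1,215.6)),("wait near",(269.9,200.6),(270.3,187.8)),
 ("mid far",(422.9,150.9),(431.9,195)),("right far",(447.8,154),(453.9,196.9)),("wait far",(269.6,155.5),(291.1,169.2))):
    o,d=ray(t,a);p,e=ray(s,b);d=d[0];e=e[0]
    A=np.c_[d,-e];k=np.linalg.lstsq(A,p-o,rcond=None)[0]
    x,y=o+k[0]*d,p+k[1]*e; print(n,np.round((x+y)/2),"gap",np.round(np.linalg.norm(x-y),1))
# clear tag & rack features
h=cv2.cvtColor(s["pixels"],cv2.COLOR_RGB2HSV); m=cv2.inRange(h,(45,100,40),(85,255,255))
q=max(cv2.findContours(m,0,2)[0],key=cv2.contourArea); B=cv2.boxPoints(cv2.minAreaRect(q));print(np.round(B,1).tolist())
h=cv2.cvtColor(t["pixels"],cv2.COLOR_RGB2HSV); m=cv2.inRange(h,(40,60,20),(85,255,255));m[:190]=0;m[:,:370]=0;m[215:]=0;m[:,400:]=0
mo=cv2.moments(m);c=[mo["m10"]/mo["m00"],mo["m01"]/mo["m00"]];print(c,onplane(t,c,20))
for z,n,B in((110,"wait",[[264.75,156.3],[269.4,155.7],[274.5,199.8],[269.95,200.4]]),(138,"rightR",[[435,199.1],[443.2,153.4],[447.6,154.2],[439.3,199.9]]),(122,"midH",[[410.6,195],[419.3,150.3],[422.7,150.95],[414.,195.65]])):
    P=onplane(t,np.array(B),z)[:,:2]; 
    r=cv2.minAreaRect(P.astype(np.float32)); bp=P; L=((bp[2]+bp[3])-(bp[0]+bp[1])) if n=="wait" else ((bp[1]+bp[2])-(bp[0]+bp[3]))
    print(n,np.round(P.mean(0),1),"len",np.linalg.norm(L)/2,"yaw",np.arctan2(L[1],L[0]))
```

```text
mid near [478. -95. 120.] gap 0.3
right near [ 466. -153.  135.] gap 0.4
wait near [456. 274. 105.] gap 1.7
mid far [ 597. -128.  122.] gap 0.8
right far [ 585. -187.  138.] gap 4.7
wait far [577. 281. 110.] gap 1.7
[[367.6000061035156, 245.0], [372.29998779296875, 233.89999389648438], [385.6000061035156, 239.60000610351562], [380.8999938964844, 250.6999969482422]]
[383.25333333333333, 201.18666666666667] [[473.86936154 -37.89469146  20.        ]]
wait [516.3 277.8] len 121.18930393501891 yaw -2.9814383627840733
rightR [ 525.7 -171.2] len 123.54084614827723 yaw -0.1937557536193472
midH [ 537.2 -111.1] len 123.12814900839143 yaw -0.19761099225903736
```

Request:
play_rows --plan '[[[0.026,-0.029,0,0.058],[0.026,-0.029,0,0.058],[0.026,-0.029,0,0.058],[0.026,-0.029,0,0.058],[0.026,-0.029,0,0.058],[0.026,-0.029,0,0.058],[0.026,-0.029,0,0.058],[0.026,-0.029,0,0.058],[0.026,-0.029,0,0.058],[0.026,-0.0295,0,0.061],[0,0,0,0],[0,0,0,0]]]' --fingers 1

```text
t: 1.85
tool_pos: [516.3, 279.5, 222.5]
tool_rot: [-3.131, -0.25, 0.0]
contact_force: [-0.3, 0.5, -0.3]
finger_gap: 1.001
finger_force: 0.0
```

Request:
play_rows --plan '[[[0,-0.0017,-0.03,0],[0,0,-0.03,0],[0,0,-0.03,0],[0,0,-0.03,0],[0,0,-0.02,0],[0,0,-0.0115,0],[0,0,0,0],[0,0,0,0]]]'

```text
t: 2.85
tool_pos: [516.9, 278.5, 72.1]
tool_rot: [-3.13, -0.252, -0.003]
contact_force: [0.7, 0.2, 0.3]
finger_gap: 0.996
finger_force: 0.0
```

Request:
play_rows --plan '[[[0,0,0,0],[0,0,0,0],[0,0,0,0],[0,0,0,0],[0,0,0,0],[0,0,0,0],[0,0,0,0],[0,0,0,0]]]' --fingers 0 --force 40

```text
t: 3.85
tool_pos: [516.4, 277.8, 71.0]
tool_rot: [3.132, 0.251, -0.0]
contact_force: [-0.2, 0.3, -0.0]
finger_gap: 0.175
finger_force: 0.0
```

Request:
play_rows --plan '[[[0,0,0,0],[0,0,0,0],[0,0,0,0],[0,0,0,0]]]'

```text
t: 4.35
tool_pos: [516.4, 277.8, 71.0]
tool_rot: [-3.131, -0.251, 0.0]
contact_force: [0.4, 0.6, -0.1]
finger_gap: 0.136
finger_force: 40.0
```

Request:
play_rows --plan '[[[0,0,0.015,0],[0,0,0.025,0],[0,0,0.03,0],[0,0,0.03,0],[0,0,0.03,0],[0,0,0.02,0],[0,0,0,0],[0,0,0,0]]]'

```text
t: 5.35
tool_pos: [515.7, 277.3, 220.3]
tool_rot: [3.131, 0.251, -0.003]
contact_force: [0.6, -0.3, -1.5]
finger_gap: 0.134
finger_force: 40.0
```

Request:
play_rows --plan '[[[0.003,-0.03,0,-0.0325],[0.003,-0.03,0,-0.0325],[0.003,-0.03,0,-0.0325],[0.003,-0.03,0,-0.0325],[0.003,-0.03,0,-0.0325],[0.003,-0.03,0,-0.0325],[0.003,-0.03,0,-0.0325],[0.003,-0.03,0,-0.0325],[0.003,-0.03,0,-0.0325],[0.003,-0.03,0,-0.0325],[0.0023,-0.0313,0,-0.029],[0,0,0,0]]]'

```text
t: 6.85
tool_pos: [547.8, -55.3, 219.5]
tool_rot: [3.126, -0.309, -0.005]
contact_force: [-0.8, 0.4, -1.6]
finger_gap: 0.132
finger_force: 40.0
```

Request:
play_rows --plan '[[[0,0,0,0],[0,0,0,0],[0,0,0,0]]]'

```text
t: 7.22
tool_pos: [548.7, -52.8, 221.0]
tool_rot: [3.127, -0.302, -0.0]
contact_force: [0.3, 0.2, -1.4]
finger_gap: 0.133
finger_force: 40.0
```

Run:
```python
from h import *
t=snap("top","top1.png"); s=snap("scene","scene1.png")
a=cv2.imread("pics/top1.png")[130:225,350:470]; b=cv2.imread("pics/scene1.png")[120:275,330:480]
cv2.imwrite("pics/c1.png",np.hstack([cv2.resize(a,(400,317),interpolation=cv2.INTER_CUBIC),cv2.resize(b,(307,317),interpolation=cv2.INTER_CUBIC)]))
print(state()["tool_pos"],state()["tool_rot"])
```

```text
[548.71906487 -53.01069466 221.07137277] [-3.12693793e+00  3.02508537e-01 -6.96087918e-05]
```

View pics/c1.png

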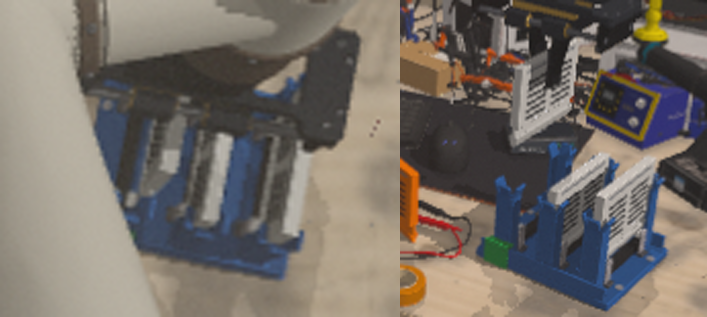

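```bash
cat >> h.py <<'E'
def proj(c,P):
    T=np.linalg.inv(np.array(c["world_from_camera"])); q=np.atleast_2d(P)@T[:3,:3].T+T[:3,3]
    q=q*[1,-1,-1]; return cv2.projectPoints(q,np.zeros(3),np.zeros(3),np.array(c["mtx"],float),np.array(c["dist_coeffs"],float))[0].reshape(-1,2)
E
python3 - <<'E'
from h import *
s=camera("scene"); th=-.194; u=np.array([np.cos(th),np.sin(th)]); v=np.array([-u[1],u[0]])
for n,c,zt in(("held",(548.7,-53),260),("home",(537,-112),122),("raised",(525.6,-171.2),138)):
    for a in(-63,63):
        for b in(-6,6):
            x=np.array(c)+a*u+b*v; p=proj(s,[[*x,zt],[*x,zt-100]]); print(n,a,b,np.round(p,1).tolist())
print("px/mm along", proj(s,[[548.7,-53,160],[558.5,-54.9,160]]))
b=s["pixels"][125:200,375:425][:,:,::-1]; r=s["pixels"][185:245,395:465][:,:,::-1]
z=lambda i:cv2.resize(i,None,fx=6,fy=6,interpolation=cv2.INTER_CUBIC)
b,r=z(b),z(r); r=np.vstack([r,np.zeros((b.shape[0]-r.shape[0],r.shape[1],3),np.uint8)]); cv2.imwrite("pics/c2.png",np.hstack([b,r]))
E
```

```text
held -63 -6 [[389.6, 153.7], [386.7, 192.1]]
held -63 6 [[385.2, 152.4], [382.5, 190.6]]
held 63 -6 [[417.5, 138.4], [413.7, 174.9]]
held 63 6 [[413.3, 137.3], [409.6, 173.7]]
home -63 -6 [[407.0, 213.9], [403.5, 249.0]]
home -63 6 [[402.6, 212.3], [399.4, 247.2]]
home 63 -6 [[433.0, 195.0], [428.8, 228.5]]
home 63 6 [[428.8, 193.6], [424.8, 227.0]]
raised -63 -6 [[430.6, 216.3], [426.1, 252.6]]
raised -63 6 [[425.9, 214.6], [421.6, 250.8]]
raised 63 -6 [[455.9, 196.6], [450.7, 231.2]]
raised 63 6 [[451.4, 195.1], [446.4, 229.6]]
px/mm along [[398.57381032 182.54626568]
 [400.69675176 181.198831  ]]
```

View pics/c2.png

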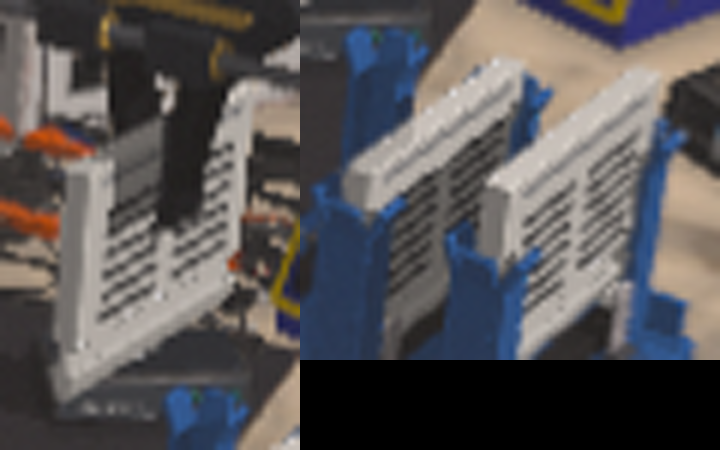

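Request:
play_rows --plan '[[[0,-0.0003,-0.02,0],[0,0,-0.02,0],[0,0,-0.01,0],[0,0,-0.005,0],[0,0,-0.005,0],[0,0,-0.005,0],[0,0,-0.005,0],[0,0,0,0]]]'

```text
t: 8.38
tool_pos: [548.5, -53.9, 150.7]
tool_rot: [3.127, -0.304, -0.001]
contact_force: [0.4, -0.0, -1.5]
finger_gap: 0.136
finger_force: 40.0
```

Request:
play_rows --plan '[[[0,0,-0.01,0],[0,0,-0.01,0],[0,0,-0.01,0],[0,0,-0.01,0],[0,0,-0.008,0],[0,0,0,0],[0,0,0,0]]]'

```text
t: 9.25
tool_pos: [549.0, -53.1, 101.7]
tool_rot: [-3.126, 0.304, -0.0]
contact_force: [0.9, 5.1, -3.7]
finger_gap: 0.135
finger_force: 40.0
```

Request:
play_rows --plan '[[[0.0002,0.001,0,0],[0,0,-0.003,0],[0,0,-0.003,0],[0,0,-0.003,0],[0,0,0,0]]]' --force 55

```text
t: 9.88
tool_pos: [549.4, -52.9, 95.3]
tool_rot: [3.127, -0.303, 0.002]
contact_force: [-2.1, 3.2, 5.8]
finger_gap: 0.132
finger_force: 55.0
```

Request:
play_rows --plan '[[[0,0.0005,-0.003,0],[0,0,-0.003,0],[0,0,-0.003,0],[0,0,-0.002,0],[0,0,0,0],[0,0,0,0]]]'

```text
t: 10.62
tool_pos: [548.7, -52.7, 83.0]
tool_rot: [3.126, -0.304, -0.001]
contact_force: [-1.2, 0.9, 0.8]
finger_gap: 0.134
finger_force: 55.0
```

Request:
play_rows --plan '[[[0,0,-0.001,0],[0,0,0,0],[0,0,0,0]]]'

```text
t: 11.0
tool_pos: [548.8, -52.7, 83.0]
tool_rot: [3.126, -0.303, -0.0]
contact_force: [-3.4, 1.5, 7.8]
finger_gap: 0.13
finger_force: 55.0
```

Request:
play_rows --plan '[[[0,0,0,0],[0,0,0,0],[0,0,0,0],[0,0,0,0],[0,0,0,0],[0,0,0,0]]]' --fingers 0.35

```text
t: 11.75
tool_pos: [548.9, -52.3, 82.0]
tool_rot: [3.127, -0.304, 0.0]
contact_force: [0.1, 0.6, -0.7]
finger_gap: 0.351
finger_force: 0.0
```

Request:
play_rows --plan '[[[0,0,0.01,0],[0,0,0.02,0],[0,0,0.02,0],[0,0,0.02,0],[0,0,0.02,0],[0,0,0,0]]]'

```text
t: 12.5
tool_pos: [550.2, -52.2, 174.3]
tool_rot: [-3.126, 0.303, -0.008]
contact_force: [0.7, 0.8, -1.5]
finger_gap: 0.35
finger_force: 0.0
```

Request:
play_rows --plan '[[[0,0,0,0],[0,0,0,0],[0,0,0,0],[0,0,0,0],[0,0,0,0],[0,0,0,0],[0,0,0,0],[0,0,0,0]]]' --fingers 0 --force 20

```text
t: 13.5
tool_pos: [548.9, -52.3, 172.1]
tool_rot: [-3.127, 0.304, -0.0]
contact_force: [-0.2, -0.9, -0.3]
finger_gap: 0.005
finger_force: 0.0
```

Request:
play_rows --plan '[[[0,0,-0.02,0],[0,0,-0.015,0],[0,0,-0.008,0],[0,0,-0.004,0],[0,0,-0.003,0],[0,0,-0.002,0],[0,0,0,0],[0,0,0,0]]]'

```text
t: 14.5
tool_pos: [549.3, -52.4, 122.4]
tool_rot: [3.127, -0.303, 0.003]
contact_force: [-3.6, 0.9, 9.5]
finger_gap: 0.003
finger_force: 4.6
```

Request:
play_rows --plan '[[[0,0,0.02,0],[0,0,0.03,0],[-0.004,-0.02,0,0],[-0.004,-0.02,0,0],[-0.004,-0.02,0,0],[-0.004,-0.02,0,0],[-0.004,-0.02,0,0],[-0.0034,-0.0188,0,0],[0,0,0,0],[0,0,0,0],[0,0,0,0]]]'

```text
t: 15.88
tool_pos: [525.7, -170.8, 170.1]
tool_rot: [-3.127, 0.303, -0.0]
contact_force: [-0.1, 0.9, -0.1]
finger_gap: 0.003
finger_force: 0.0
```

Request:
play_rows --plan '[[[0,0,-0.015,0],[0,0,-0.007,0],[0,0,-0.004,0],[0,0,-0.004,0],[0,0,-0.002,0],[0,0,0,0]]]'

```text
t: 16.62
tool_pos: [525.6, -171.2, 138.1]
tool_rot: [3.127, -0.304, 0.0]
contact_force: [1.0, -0.3, 0.6]
finger_gap: 0.007
finger_force: 0.0
```

Request:
play_rows --plan '[[[0,0,-0.003,0],[0,0,-0.003,0],[0,0,-0.003,0],[0,0,-0.003,0],[0,0,-0.003,0],[0,0,-0.002,0],[0,0,0,0],[0,0,0,0]]]'

```text
t: 17.62
tool_pos: [525.4, -171.5, 122.4]
tool_rot: [3.126, -0.303, 0.0]
contact_force: [-3.4, -0.2, 9.1]
finger_gap: 0.004
finger_force: 4.5
```

Request:
play_rows --plan '[[[0,0,0.02,0],[0,0,0.03,0],[0,0,0.03,0],[0,0,0.03,0],[0,-0.04,0.02,0],[0,-0.05,0,0],[0,-0.05,0,0],[0,-0.05,0,0],[0,0,0,0],[0,0,0,0],[0,0,0,0]]]'

```text
t: 19.0
tool_pos: [525.6, -360.0, 251.0]
tool_rot: [-3.127, 0.302, 0.0]
contact_force: [0.0, 0.5, 0.6]
finger_gap: 0.006
finger_force: 0.0
```

Run:
```python
from h import *
t=snap("top","top2.png"); s=snap("scene","scene2.png")
z=lambda i:cv2.resize(i,(390,390),interpolation=cv2.INTER_CUBIC)
cv2.imwrite("pics/c3.png",np.hstack([z(t["pixels"][130:220,365:455][:,:,::-1]),z(s["pixels"][180:280,370:470][:,:,::-1])]))
```

```text
(no output)
```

View pics/c3.png

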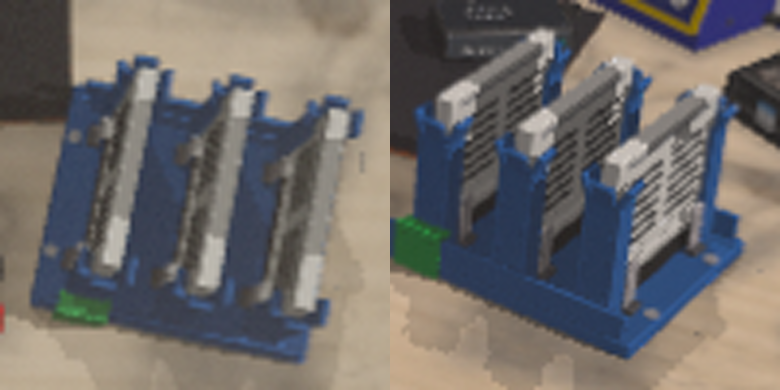

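All three covers stand upright at the same height in their slots (top-edge ends near scene pixels (385,206), (406,214) and (426,223)), with the arm clear of them.

```bash
python3 -c "
from rig import close_job; print(close_job())"
```

```text
the job is handed in; nothing more can be done
None
```

The job is handed in: the waiting cover is home in the green-tagged slot, the raised cover is pushed home in its own slot (both stopped the gripper with their top edges at about 122 mm), the third cover was left untouched, and the arm stayed clear of the tape roll and the drive.

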